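# Load the tuner's battery and hold its twist cap at the battery-test mark

## Task

Take the charged blue battery block out of its charger and press it fully home, flush, into the well on top of the black tuner. Then set the grey twist cap down through the bayonet slots and turn it clockwise (seen from above) half of the way to the lock, so that its white pointers stand at the amber battery-test marks, well before the lock clicks. The cap is sprung, so finish while still gripping it there, and leave the other things on the table where they are.

Things in the scene. Friction and masses are not known exactly. Their poses are not given: they have to be found in the camera images.
- tuner: Black desktop tuner, fixed to the table: 175 mm along x (-115 to +60), 120 mm along y, flat deck 40 mm high, cream needle meter sloping at the -x end. Origin at table height under the axis of the round battery turret, z up, x along the two bayonet slots and the well's long side. The turret is 44 mm across, stands 28 mm above the deck; its top is 68 mm above the table
- well (a point): Centre of the turret's top face, 68 mm above the table, axes as the tuner's. Here opens the battery well, 29.5 mm (x) by 20.5 mm (y), 48.5 mm deep with a 2 mm lead-in: a seated battery is flush with the top. Two leaf springs, 17 mm down on the y sides, hold the battery where it is left; pushing it in takes some 2 to 6 N
- slot (a point): White mark on the deck (another lies opposite), 45 mm from the turret's axis in the tuner's +x. Flange round the turret's top: 56 mm across, 7 mm thick, tapered upper edge, with two slots, each 36 degrees wide, at the white marks (+x and -x), through which the cap's lugs go down
- test_mark (a point): Amber battery-test mark on the deck (another lies opposite), 45 mm from the axis, 40 degrees clockwise (seen from above) of the white mark, half-way to the red lock mark at 80 degrees
- latch (a point): Red sprung latch on the deck, 68 degrees clockwise of the white mark at +x, its top 59 mm above the table, nose 34 mm from the axis; this point is the nose. A pointer rib of the cap that is pushed past it clicks: the cap is then locked, which is too far
- battery: Rechargeable battery block, blue with a gold band near the top: 26.5 mm (x) by 17.5 mm (y), 48.5 mm tall, about 45 g. Origin at the centre of its underside, z up. It stands upright in the charger, underside 8 mm, top 56.5 mm above the table. It goes into the well upright, either way round (half a turn is the same)
- charger: Grey charger block fixed to the table, 90 (x) by 70 (y) by 20 mm tall, with a 12 mm deep pocket in the middle in which the battery stands, long side along x; origin at the centre of its underside
- cap: Grey round twist cap, 65 mm across, standing open side down on the table, about 60 g. Origin at the centre of its rim plane (underside), z up. Skirt inside 60 mm across; its ceiling is 18 mm, its flat top 22 mm above the origin. Fully down on the turret its ceiling rests on the turret's top and its origin is 50 mm above the table. Half a turn is the same
- cap_bar (a point): Middle of the cap's grip bar, 34 mm above the cap's origin, axes as the cap's: a straight bar with a white stripe, 44 mm long (x), 12 mm wide (y), from 22 to 46 mm above the origin
- cap_lug (a point): The lug at the cap's +x (another at -x, under the bar's other end): inside the skirt, reaching in to 24 mm from the axis, 9.4 mm wide, 2 to 9 mm above the rim. White pointer ribs on the skirt's outside at +x and -x reach out to 36.5 mm. Fully down, the lugs lie 2 mm below the flange and pass under it clockwise; a stop blocks the other way after 8 degrees
- contact_ring (a joint): Clockwise turn in rad of the sprung brass ring under the flange, 0 at rest. The cap's lugs take it along after about 8 degrees (0.15 rad) of turn, so it reads about 0.55 with the cap at the amber marks (0.70 rad). Its spring turns the cap back with 0.05 to 0.1 N m. The latch resists from about 0.9 and clicks at about 1.05
- harmonica: steel and wood harmonica, 100 mm long, standing on end in the white rotating organiser; origin at its lower end; leave it alone
- slide: polished steel guitar slide, a tube 25 mm across and 68 mm tall, standing in the organiser; leave it alone
- gecko: green ceramic gecko, about 130 mm long and 31 mm tall; leave it alone
- capo: black capo lying on the table, about 80 by 60 by 12 mm; leave it alone
- mug: blue ceramic mug, 80 mm across and 92 mm tall; leave it alone
There are look-alikes about, which are no part of the job. Of the things that look like the tuner, the largest one is meant.

How it is judged:
On the way, in this order (a step that is already met when the one before it is completed fails the run):
1. the battery is pressed flush into the well (z of battery in the frame of well below -0.046 m and horizontal distance between battery and well below 0.004 m and angle between battery's own z axis and vertical below 0.1 rad), for 0.2 s.
2. the cap is down on the turret, its lugs through the slots (z of cap in the frame of well below -0.0155 m and horizontal distance between cap and well below 0.005 m and angle between the x axis of cap and the x axis of tuner, either way round below 0.35 rad), for 0.1 s.
3. the cap is turned to the amber marks and held there (angle between the x axis of cap and the x axis of tuner, either way round between 0.5 and 0.9 rad and value of joint contact_ring above 0.3 rad and contact force between the fingers and cap above 1 N), for 0.5 s.
At the end, for the whole second after the job is handed in: Battery in the well, flush with the turret's top to 2.5 mm. Cap level and down on the turret, lugs under the flange, turned clockwise 40 degrees (+-11) from the slots, so the sprung contact ring is turned by over 0.3 rad; the cap is still and the gripper's fingers still grip it (all of step 3 and z of battery in the frame of well below -0.046 m and horizontal distance between battery and well below 0.004 m and z of cap in the frame of well below -0.0145 m and horizontal distance between cap and well below 0.005 m and angle between cap's own z axis and vertical below 0.12 rad and angular speed of cap below 0.15 rad/s); the arm keeps its last pose, push and grip.
It fails at once if the cap is turned on past the lock click (value of joint contact_ring above 1 rad).
It fails at once if a bystander is knocked or moved (distance of any of harmonica, slide, gecko, capo, mug from where it was at the start of the episode above 0.03 m).
It also fails if it takes over 72 s, if anything falls off the work surface, if the arm or the gripper's body presses on something with over 40 N, if the wrist force passes 120 N, or if a joint passes its speed limit or range.

## Robot

A 6-joint arm with a two-finger parallel gripper is mounted at the origin on the work surface. World frame = base frame: x ahead of the robot, y to its left, z up, the work surface at z = 0. Lengths are in m, angles in rad, forces in N, time in s.
With the tool pointing down it reaches from about 0.3 to 0.875 m from the base axis. Payload 4.2 kg.
Tool frame: the origin (TCP) lies midway between the tips of the shut fingers; the grasp point (between the pads) lies 19 mm behind it; z points along the fingers, y is the line along which they close (so a half turn about z gives the same grasp; the last joint's range is limited). The gripper opens to 85 mm and grips with 20 to 120 N. Pads are 22 mm wide; open, the fingers measure 114 mm over their backs; the gripper's body (76 mm by 85 mm) begins 54 mm behind the grasp point. The pads swing forward as they close: fully open they stand 13 mm farther back than shut.
Start: joints at [-1.21, 0.32, 1.565, -0, 1.257, -0.02], TCP at [0.214, -0.534, 0.231] pointing down, gripper open.
Joint ranges: [-3.11, 3.11], [-0.84, 2.01], [0.21, 2.61], [-1.34, 4.49], [0.05, 2.63], [-2.56, 2.56]. Speed limits (rad/s): [2.57, 2.57, 3.14, 3.14, 3.14, 3.14].

## Interface

Orientations are given as a rotation vector (axis times angle).
In Python, from workcell import arm gives the robot as it stands.
- The arm moves only by the tool jog_arm, never from a script. Its argument "moves" is a list of rows, each an object of numbers: "wx", "wy", "wz": the turn, a rotation vector about the tool's x, y, z normalised to -1 to 1, where 1 is 180 degrees; "x", "y", "z": the shift along the tool's x, y, z normalised to -1 to 1, where 1 is 150 mm; "claw": the opening, from -1 (shut) to 1 (fully open). A call has exactly 8 rows; each row shifts and turns the commanded pose from where the row before left it, along the tool's axes as they then stand; what a row does not reach is not made up. A row lasts 1/12 s, in which the tool goes at most 41.7 mm and 7.16 degrees, less where a joint would pass 70% of its speed; a pose out of reach is approached as far as the arm can. A call with a number of a shift or a turn outside -1 to 1 is refused whole. A call with a gripper value outside its range is refused whole. The fingers move at their own pace and stop on an object; "squeeze" is the grip in N (left out, the last holds). Time passes only in rows, so rows that do not move let the fingers close, or fill a call up. It gives the time, the measured TCP pose, the force, the opening and the grip force at its end, in the units of the state.
- arm.state(): the state, without advancing time (a new reading comes with each control period).
- arm.snapshot(name): name is "scene" or "top" or "wrist"; returns the picture (400x640x3 uint8, blue, green, red); there is no depth.
- arm.calibration(name): a dict with "mtx" (3x3 intrinsics, pixels), "origin" and "attitude" of the camera in the world; the wrist camera has in their place "hand_eye" (4x4, takes a point from camera to tool coordinates, whose origin is the TCP and whose axes are the flange's). Camera axes: x right, y down, z forward; pixel columns grow to the right and rows downward; lengths in m; the calibration is good to about 2 mm. A picture is of the moment at which its call begins: read the wrist's pose just before it. calibration takes no time and is no camera call.
- arm.job_done(): hands the job in; it is judged then, once.
The state is a dict: "time_s": time; "joint_pos": joint angles; "qvel": joint speeds; "tau": joint torques, N m; "tool_pos": TCP position; "tcp_rot": TCP orientation; "ft_force": force on the tool from outside, world axes, zero at the start; "moment": the same for the moment, N m; "opening": opening from 0.0 (shut) to 1.0 (fully open); "grip_force": force on a finger pad.
Only numpy, scipy, OpenCV 4.12 (cv2) and the standard library are available. Lean on these libraries where they do the work, as an engineer would, in place of code of your own. Each camera call takes 0.05 s, during which the arm holds its last target. There are 200 camera calls.

## Working session

There is one attempt and no reset: what is moved stays moved. The work goes in short steps, Python scripts to look and compute and a tool call to move; the robot and the scene stay as the last step left them, time stands still between calls to the robot, and variables do not carry over. Pictures are saved under pics/ and viewed, at most 10 in all, crops included, and the job is handed in when it is done.

Besides the shell and the picture viewer there is one more tool, called after "Call:" by a JSON object that holds its "name" and its "arguments", one argument or row to a line. jog_arm: Moves the arm, as the interface text tells. Its arguments: {"type":"object","properties":{"moves":{"type":"array","items":{"type":"object","properties":{"wx":{"type":"number"},"wy":{"type":"number"},"wz":{"type":"number"},"x":{"type":"number"},"y":{"type":"number"},"z":{"type":"number"},"claw":{"type":"number"}}}},"squeeze":{"type":"number"}},"required":["moves"]}

```bash
mkdir -p pics; cat > h.py <<'E'
import numpy as np,cv2
from scipy.spatial.transform import Rotation as R
from workcell import arm
def cam(n,st=None):
    c=arm.calibration(n); K=np.array(c['mtx'])
    if n=='wrist':
        T=np.eye(4);T[:3,:3]=R.from_rotvec(st['tcp_rot']).as_matrix();T[:3,3]=st['tool_pos']
        T=T@np.array(c['hand_eye']);return K,T[:3,:3],T[:3,3]
    A=np.array(c['attitude']); A=A if A.shape==(3,3) else R.from_rotvec(A).as_matrix()
    return K,A,np.array(c['origin'])
def px2w(C,u,v,z):
    K,A,o=C; d=A@np.linalg.solve(K,[u,v,1.]); return o+d*(z-o[2])/d[2]
def w2px(C,p):
    K,A,o=C; q=K@(A.T@(np.array(p)-o)); return q[:2]/q[2]
E
python3 - <<'E'
from h import *
st=arm.state();print(st)
for n in('top','scene'):
    print(arm.calibration(n))
    cv2.imwrite(f'pics/{n}0.png',arm.snapshot(n))
print(arm.calibration('wrist'))
E
```

```text
{'time_s': 0.0, 'joint_pos': array([-1.21002652e+00,  3.20309483e-01,  1.56567834e+00,  2.13615389e-05,
        1.25741589e+00, -1.99940794e-02]), 'qvel': array([ 0.00197549,  0.00035307, -0.00044475, -0.00157139,  0.00129798,
       -0.00041953]), 'tau': array([-5.22995560e-04, -4.15523529e+01, -2.34161675e+01, -8.58176395e-05,
        8.19701323e-03,  2.76660751e-05]), 'tool_pos': array([ 0.21352698, -0.53336453,  0.23047244]), 'tcp_rot': array([-3.08307641e+00, -5.94147395e-01,  4.50673712e-04]), 'ft_force': array([-0.05767003,  1.20614284, -0.37694556]), 'moment': array([-0.08727922, -0.01629375, -0.06799611]), 'grip_force': 0.0, 'opening': 0.9964561068838573}
{'mtx': array([[417.82975984,   0.        , 313.79359541],
       [  0.        , 417.82975984, 199.11432929],
       [  0.        ,   0.        ,   1.        ]]), 'origin': array([ 0.45355538, -0.06934435,  1.31983081]), 'attitude': array([-2.21301399,  2.15948398, -0.01440241])}
{'mtx': array([[426.08955563,   0.        , 320.52035524],
       [  0.        , 426.08955563, 201.18460105],
       [  0.        ,   0.        ,   1.        ]]), 'origin': array([1.32392266, 0.10404888, 0.66667616]), 'attitude': array([-1.51960917, -1.82658817,  0.953481  ])}
{'mtx': array([[336.97127266,   0.        , 321.61884944],
       [  0.        , 336.97127266, 201.34522129],
       [  0.        ,   0.        ,   1.        ]]), 'hand_eye': array([[ 5.83396735e-04, -9.60189747e-01, -2.79348007e-01,
         7.12540290e-02],
       [ 9.99999821e-01,  5.97586948e-04,  3.43649136e-05,
         6.65865023e-04],
       [ 1.33937885e-04, -2.79347977e-01,  9.60189924e-01,
        -1.43492029e-01],
       [ 0.00000000e+00,  0.00000000e+00,  0.00000000e+00,
         1.00000000e+00]])}
```

View pics/top0.png

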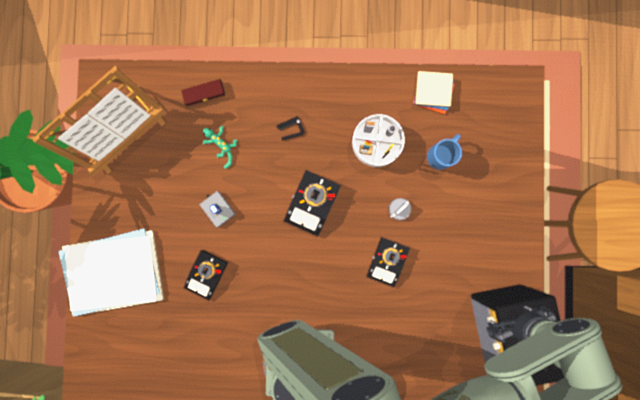

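View pics/scene0.png

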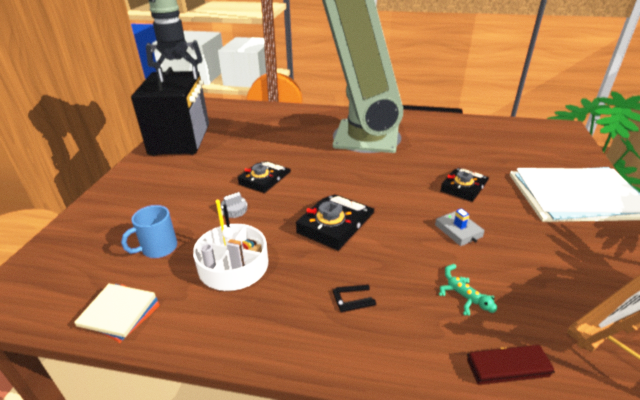

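The top view shows the large tuner at about (312,203) with its turret at (317,193), the charger and battery at (217,209), and the cap at (400,209). The two smaller tuners are look-alikes. Next I'll enlarge these three.

```bash
python3 - <<'E'
from h import *
im=cv2.imread('pics/top0.png')
def cr(u,v,w,h,s): return cv2.resize(im[v:v+h,u:u+w],None,fx=s,fy=s,interpolation=cv2.INTER_CUBIC)
a=cr(275,165,75,75,8)
b=np.vstack([cr(195,190,50,37,8)[:296],cr(380,190,50,37,8)[:296]])
b=cv2.copyMakeBorder(b,0,8,0,0,cv2.BORDER_CONSTANT)
m=np.hstack([a,b])[:, :800]; print(m.shape)
cv2.imwrite('pics/crop0.png',m)
C=cam('top')
for n,u,v,z in(('turret',317,193,.068),('batt',215,209,.0565),('charger',217,209,.02),('cap',400,208,.046)):print(n,px2w(C,u,v,z))
E
```

```text
(600, 800, 3)
turret [ 0.52381419 -0.04226613  0.068     ]
batt [0.46839532 0.26728117 0.0565    ]
charger [0.46897898 0.27070072 0.02      ]
cap [ 0.48542162 -0.29457938  0.046     ]
```

View pics/crop0.png

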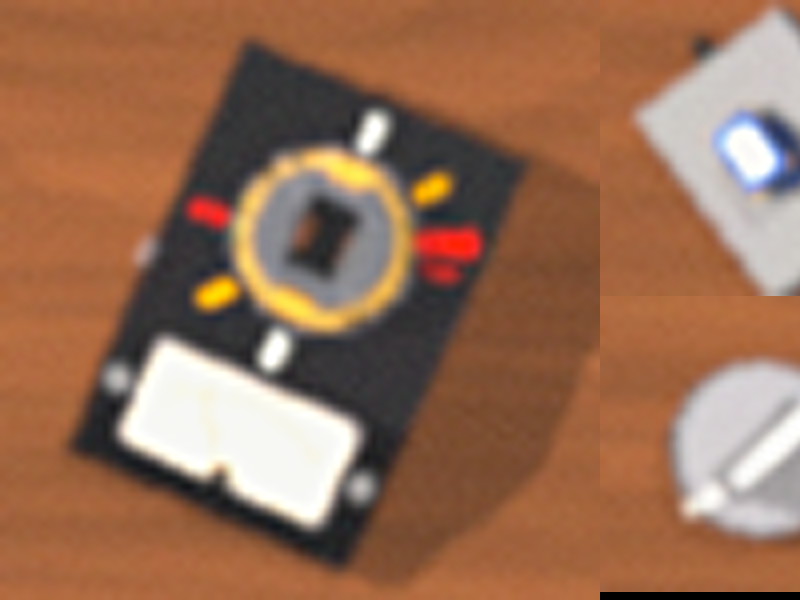

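Wells and marks: white marks at crop (373,132) and (273,349), well at (322,237), battery top at (157,150) in its crop. The charger's x-axis is near 36°, the tuner's near -25° and the cap bar's near 134°. I'll work these out and plan the first move to above the battery.

```bash
cat >> h.py <<'E'
def yaw(st):
    x=R.from_rotvec(st['tcp_rot']).as_matrix()[:,0]; return np.degrees(np.arctan2(x[1],x[0]))
def plan(tgt,yd,n):
    """rows to bring TCP to tgt with tool straight down, tool-x yaw yd deg (dyaw taken as yd-yaw(st))"""
    st=arm.state(); p=np.array(st['tool_pos']);y=yaw(st)
    dy=yd-y; print('at',p.round(4),'yaw',round(y,2),'dyaw',round(dy,2),'t',round(st['time_s'],2),'F',np.round(st['ft_force'],1),'open',round(st['opening'],3),'grip',round(st['grip_force'],1))
    d=(np.array(tgt)-p)/n
    M=R.from_rotvec(st['tcp_rot']).as_matrix(); print('tilt',(np.degrees(M[:2,2])).round(2))
    for i in range(n):
        a=np.radians(y+dy*i/n); ex=np.array([np.cos(a),np.sin(a),0]); ey=np.array([np.sin(a),-np.cos(a),0])
        s=np.array([d@ex,d@ey,-d[2]])/.15
        print(i,s.round(4),'wz',round(-dy/n/180,4))
        if abs(dy)<1: break
E
python3 - <<'E'
from h import *
C=cam('top')
f=lambda x,y,u0,v0,s=8:(u0+(x+.5)/s-.5,v0+(y+.5)/s-.5)
w=lambda x,y,u0,v0,z:px2w(C,*f(x,y,u0,v0),z)
a=w(373,132,275,165,.04);b=w(273,349,275,165,.04)
print('marks',a,b,(a+b)/2,np.linalg.norm(a-b),np.degrees(np.arctan2(*(a-b)[1::-1])))
a=w(432,188,275,165,.04);b=w(215,294,275,165,.04)
print('amber',(a+b)/2,np.linalg.norm(a-b),np.degrees(np.arctan2(*(a-b)[1::-1])))
print('well',w(322,237,275,165,.068))
bt=w(157,150,195,190,.0565);print('batt',bt)
plan([bt[0],bt[1],.16],216.5,32)
E
```

```text
marks [ 0.56239122 -0.05361044  0.04      ] [ 0.47817931 -0.01733729  0.04      ] [ 0.52028526 -0.03547386  0.04      ] 0.09169180754093723 -23.303314850661653
amber [ 0.52005291 -0.03564336  0.04      ] 0.09261655808614472 -62.57535302494725
well [ 0.52009191 -0.03579016  0.068     ]
batt [0.47042608 0.26984512 0.0565    ]
at [ 0.2135 -0.5334  0.2306] yaw 21.81 dyaw 194.69 t 0.1 F [-0.2 -0.3  0.1] open 0.997 grip 0.0
tilt [-0.03  0.09]
0 [ 0.1119 -0.1355  0.0147] wz -0.0338
1 [ 0.1256 -0.1229  0.0147] wz -0.0338
2 [ 0.1379 -0.1088  0.0147] wz -0.0338
3 [ 0.1487 -0.0936  0.0147] wz -0.0338
4 [ 0.1578 -0.0773  0.0147] wz -0.0338
5 [ 0.1651 -0.0602  0.0147] wz -0.0338
6 [ 0.1705 -0.0423  0.0147] wz -0.0338
7 [ 0.174  -0.024   0.0147] wz -0.0338
8 [ 0.1756 -0.0055  0.0147] wz -0.0338
9 [0.1752 0.0132 0.0147] wz -0.0338
10 [0.1728 0.0317 0.0147] wz -0.0338
11 [0.1685 0.0498 0.0147] wz -0.0338
12 [0.1623 0.0674 0.0147] wz -0.0338
13 [0.1542 0.0842 0.0147] wz -0.0338
14 [0.1444 0.1001 0.0147] wz -0.0338
15 [0.133  0.1148 0.0147] wz -0.0338
16 [0.1201 0.1283 0.0147] wz -0.0338
17 [0.1058 0.1403 0.0147] wz -0.0338
18 [0.0903 0.1507 0.0147] wz -0.0338
19 [0.0739 0.1594 0.0147] wz -0.0338
20 [0.0565 0.1663 0.0147] wz -0.0338
21 [0.0386 0.1714 0.0147] wz -0.0338
22 [0.0202 0.1745 0.0147] wz -0.0338
23 [0.0016 0.1757 0.0147] wz -0.0338
24 [-0.017   0.1749  0.0147] wz -0.0338
25 [-0.0355  0.1721  0.0147] wz -0.0338
26 [-0.0535  0.1673  0.0147] wz -0.0338
27 [-0.0709  0.1607  0.0147] wz -0.0338
28 [-0.0876  0.1523  0.0147] wz -0.0338
29 [-0.1032  0.1422  0.0147] wz -0.0338
30 [-0.1177  0.1304  0.0147] wz -0.0338
31 [-0.1309  0.1172  0.0147] wz -0.0338
```

Call:
{"name": "jog_arm", "arguments": {
  "moves": [
    {"x": 0.112,"y": -0.135,"wz": -0.034,"claw": 1},
    {"x": 0.126,"y": -0.123,"wz": -0.034,"claw": 1},
    {"x": 0.138,"y": -0.109,"wz": -0.034,"claw": 1},
    {"x": 0.149,"y": -0.094,"wz": -0.034,"claw": 1},
    {"x": 0.158,"y": -0.077,"wz": -0.034,"claw": 1},
    {"x": 0.165,"y": -0.06,"wz": -0.034,"claw": 1},
    {"x": 0.17,"y": -0.042,"wz": -0.034,"claw": 1},
    {"x": 0.174,"y": -0.024,"wz": -0.034,"claw": 1}
  ]
}}

```text
validation failed for argument at $.mo...
```

Call:
{"name": "jog_arm", "arguments": {
  "moves": [
    {"x": 0.176,"y": -0.005,"wz": -0.034,"claw": 1},
    {"x": 0.175,"y": 0.013,"wz": -0.034,"claw": 1},
    {"x": 0.173,"y": 0.032,"wz": -0.034,"claw": 1},
    {"x": 0.168,"y": 0.05,"wz": -0.034,"claw": 1},
    {"x": 0.162,"y": 0.067,"wz": -0.034,"claw": 1},
    {"x": 0.154,"y": 0.084,"wz": -0.034,"claw": 1},
    {"x": 0.144,"y": 0.1,"wz": -0.034,"claw": 1},
    {"x": 0.133,"y": 0.115,"wz": -0.034,"claw": 1}
  ]
}}

```text
validation failed for argument at $.mo...
```

Call:
{"name": "jog_arm", "arguments": {
  "moves": [
    {"x": 0.12,"y": 0.128,"wz": -0.034,"claw": 1},
    {"x": 0.106,"y": 0.14,"wz": -0.034,"claw": 1},
    {"x": 0.09,"y": 0.151,"wz": -0.034,"claw": 1},
    {"x": 0.074,"y": 0.159,"wz": -0.034,"claw": 1},
    {"x": 0.056,"y": 0.166,"wz": -0.034,"claw": 1},
    {"x": 0.039,"y": 0.171,"wz": -0.034,"claw": 1},
    {"x": 0.02,"y": 0.174,"wz": -0.034,"claw": 1},
    {"x": 0.002,"y": 0.176,"wz": -0.034,"claw": 1}
  ]
}}

```text
validation failed for argument at $.mo...
```

```bash
python3 - <<'E'
from h import *
print(arm.state()['joint_pos'].round(2))
plan([.4704,.2698,.16],-143.5,8)
E
```

```text
[-1.21  0.32  1.57  0.    1.26 -0.02]
at [ 0.2135 -0.5334  0.2306] yaw 21.81 dyaw -165.31 t 0.1 F [-0.2 -0.3  0.1] open 0.997 grip 0.0
tilt [-0.03  0.09]
0 [ 0.4474 -0.5419  0.0588] wz 0.1148
1 [ 0.2274 -0.6649  0.0588] wz 0.1148
2 [-0.0218 -0.7024  0.0588] wz 0.1148
3 [-0.2683 -0.6495  0.0588] wz 0.1148
4 [-0.4802 -0.513   0.0588] wz 0.1148
5 [-0.6304 -0.3106  0.0588] wz 0.1148
6 [-0.6994 -0.0681  0.0588] wz 0.1148
7 [-0.6785  0.1831  0.0588] wz 0.1148
```

Call:
{"name": "jog_arm", "arguments": {
  "moves": [
    {"wx": 0,"wy": 0,"wz": -0.034,"x": 0.112,"y": -0.135,"z": 0,"claw": 1},
    {"wx": 0,"wy": 0,"wz": -0.034,"x": 0.126,"y": -0.123,"z": 0,"claw": 1},
    {"wx": 0,"wy": 0,"wz": -0.034,"x": 0.138,"y": -0.109,"z": 0,"claw": 1},
    {"wx": 0,"wy": 0,"wz": -0.034,"x": 0.149,"y": -0.094,"z": 0,"claw": 1},
    {"wx": 0,"wy": 0,"wz": -0.034,"x": 0.158,"y": -0.077,"z": 0,"claw": 1},
    {"wx": 0,"wy": 0,"wz": -0.034,"x": 0.165,"y": -0.06,"z": 0,"claw": 1},
    {"wx": 0,"wy": 0,"wz": -0.034,"x": 0.17,"y": -0.042,"z": 0,"claw": 1},
    {"wx": 0,"wy": 0,"wz": -0.034,"x": 0.174,"y": -0.024,"z": 0,"claw": 1}
  ]
}}

```text
time_s: 0.77
tool_pos: [0.2776, -0.3315, 0.231]
tcp_rot: [-2.556, -1.825, -0.0]
ft_force: [-0.0, 0.2, 1.2]
opening: 1.0
grip_force: 0.0
```

Call:
{"name": "jog_arm", "arguments": {
  "moves": [
    {"wx": 0,"wy": 0,"wz": -0.034,"x": 0.176,"y": -0.005,"z": 0,"claw": 1},
    {"wx": 0,"wy": 0,"wz": -0.034,"x": 0.175,"y": 0.013,"z": 0,"claw": 1},
    {"wx": 0,"wy": 0,"wz": -0.034,"x": 0.173,"y": 0.032,"z": 0,"claw": 1},
    {"wx": 0,"wy": 0,"wz": -0.034,"x": 0.168,"y": 0.05,"z": 0,"claw": 1},
    {"wx": 0,"wy": 0,"wz": -0.034,"x": 0.162,"y": 0.067,"z": 0,"claw": 1},
    {"wx": 0,"wy": 0,"wz": -0.034,"x": 0.154,"y": 0.084,"z": 0,"claw": 1},
    {"wx": 0,"wy": 0,"wz": -0.034,"x": 0.144,"y": 0.1,"z": 0,"claw": 1},
    {"wx": 0,"wy": 0,"wz": -0.034,"x": 0.133,"y": 0.115,"z": 0,"claw": 1}
  ]
}}

```text
time_s: 1.43
tool_pos: [0.3403, -0.1304, 0.2311]
tcp_rot: [-1.57, -2.721, 0.0]
ft_force: [0.3, 0.4, 0.1]
opening: 0.998
grip_force: 0.0
```

Call:
{"name": "jog_arm", "arguments": {
  "moves": [
    {"wx": 0,"wy": 0,"wz": -0.034,"x": 0.12,"y": 0.128,"z": 0.03,"claw": 1},
    {"wx": 0,"wy": 0,"wz": -0.034,"x": 0.106,"y": 0.14,"z": 0.03,"claw": 1},
    {"wx": 0,"wy": 0,"wz": -0.034,"x": 0.09,"y": 0.151,"z": 0.03,"claw": 1},
    {"wx": 0,"wy": 0,"wz": -0.034,"x": 0.074,"y": 0.159,"z": 0.03,"claw": 1},
    {"wx": 0,"wy": 0,"wz": -0.034,"x": 0.056,"y": 0.166,"z": 0.03,"claw": 1},
    {"wx": 0,"wy": 0,"wz": -0.034,"x": 0.039,"y": 0.171,"z": 0.03,"claw": 1},
    {"wx": 0,"wy": 0,"wz": -0.034,"x": 0.02,"y": 0.174,"z": 0.03,"claw": 1},
    {"wx": 0,"wy": 0,"wz": -0.034,"x": 0.002,"y": 0.176,"z": 0.03,"claw": 1}
  ]
}}

```text
time_s: 2.1
tool_pos: [0.4019, 0.0709, 0.1949]
tcp_rot: [-0.301, -3.127, 0.0]
ft_force: [0.0, -1.4, -0.0]
opening: 0.999
grip_force: 0.0
```

Call:
{"name": "jog_arm", "arguments": {
  "moves": [
    {"wx": 0,"wy": 0,"wz": -0.034,"x": -0.017,"y": 0.175,"z": 0.03,"claw": 1},
    {"wx": 0,"wy": 0,"wz": -0.034,"x": -0.035,"y": 0.172,"z": 0.03,"claw": 1},
    {"wx": 0,"wy": 0,"wz": -0.034,"x": -0.053,"y": 0.167,"z": 0.03,"claw": 1},
    {"wx": 0,"wy": 0,"wz": -0.034,"x": -0.071,"y": 0.161,"z": 0.03,"claw": 1},
    {"wx": 0,"wy": 0,"wz": -0.034,"x": -0.088,"y": 0.152,"z": 0.03,"claw": 1},
    {"wx": 0,"wy": 0,"wz": -0.034,"x": -0.103,"y": 0.142,"z": 0.03,"claw": 1},
    {"wx": 0,"wy": 0,"wz": -0.034,"x": -0.118,"y": 0.13,"z": 0.03,"claw": 1},
    {"wx": 0,"wy": 0,"wz": -0.034,"x": -0.131,"y": 0.117,"z": 0.03,"claw": 1}
  ]
}}

```text
time_s: 2.77
tool_pos: [0.4627, 0.2726, 0.1586]
tcp_rot: [1.022, -2.97, 0.001]
ft_force: [0.5, 0.1, 0.5]
opening: 1.0
grip_force: 0.0
```

```bash
python3 - <<'E'
from h import *
st=arm.state();print(st['joint_pos'].round(2)); arm.snapshot('wrist'); st=arm.state()
im=arm.snapshot('wrist');cv2.imwrite('pics/w1.png',im)
plan([.4704,.2698,.16],-143.5,1)
C=cam('wrist',st); print('pred batt top',w2px(C,[.4704,.2698,.0565]))
np.save('w1.npy',np.r_[st['tool_pos'],st['tcp_rot']])
E
```

```text
[ 0.51  0.32  1.76 -0.    1.06 -1.72]
at [0.4634 0.2742 0.158 ] yaw -142.11 dyaw -1.39 t 2.87 F [-0.3 -0.8 -0. ] open 1.001 grip 0.0
tilt [-0.03  0.03]
0 [-0.0189 -0.0523 -0.0131] wz 0.0077
pred batt top [310.06516356 200.96315694]
```

View pics/w1.png

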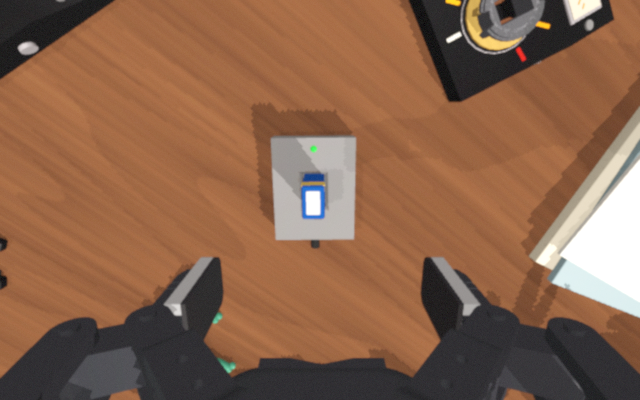

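The wrist view shows the battery's white and blue top centred at about (313.5,203). The charger top corners are (272,137), (355,136), (355,240) and (276,240).

```bash
python3 - <<'E'
from h import *
s=np.load('w1.npy');C=cam('wrist',dict(tool_pos=s[:3],tcp_rot=s[3:]))
q=[px2w(C,u,v,.02) for u,v in((272,137),(355,136.5),(355,240),(276,240))]
print('charger c',np.mean(q,0)); 
for i in range(4):
    d=q[(i+1)%4]-q[i];print(np.linalg.norm(d[:2]),np.degrees(np.arctan2(d[1],d[0])))
print('batt',px2w(C,313.5,203,.0565))
b=[px2w(C,u,v,.0565) for u,v in((313.5,187),(313.5,218),(302.5,202),(325,202))]; print(np.linalg.norm(b[0]-b[1]),np.linalg.norm(b[2]-b[3]))
t=px2w(C,313.5,203,.0565)
plan([t[0],t[1],.100],-143.5,4)
E
```

```text
charger c [0.46986276 0.27284856 0.02      ]
0.06833077733117078 128.61359447463752
0.09197011569682717 39.88747472821227
0.0711072073926553 -51.76560397162076
0.09147969702120386 -141.84377127963103
batt [0.47006084 0.27282872 0.0565    ]
0.024511072820260923 0.017037082121990142
at [0.4634 0.2742 0.158 ] yaw -142.11 dyaw -1.39 t 2.87 F [-0.3 -0.8 -0. ] open 1.001 grip 0.0
tilt [-0.03  0.03]
0 [-0.0074 -0.0087  0.0967] wz 0.0019
1 [-0.0074 -0.0087  0.0967] wz 0.0019
2 [-0.0075 -0.0086  0.0967] wz 0.0019
3 [-0.0075 -0.0086  0.0967] wz 0.0019
```

Call:
{"name": "jog_arm", "arguments": {
  "moves": [
    {"wx": 0,"wy": 0,"wz": -0.003,"x": -0.01,"y": -0.012,"z": 0.2,"claw": 1},
    {"wx": 0,"wy": 0,"wz": 0,"x": -0.01,"y": -0.012,"z": 0.2,"claw": 1},
    {"wx": 0,"wy": 0,"wz": 0,"x": -0.01,"y": -0.011,"z": 0.2,"claw": 1},
    {"wx": 0,"wy": 0,"wz": 0,"x": 0,"y": 0,"z": 0.15,"claw": 1},
    {"wx": 0,"wy": 0,"wz": 0,"x": 0,"y": 0,"z": 0.09,"claw": 0.2},
    {"wx": 0,"wy": 0,"wz": 0,"x": 0,"y": 0,"z": 0,"claw": -0.2},
    {"wx": 0,"wy": 0,"wz": 0,"x": 0,"y": 0,"z": 0,"claw": -0.4},
    {"wx": 0,"wy": 0,"wz": 0,"x": 0,"y": 0,"z": 0,"claw": -0.5}
  ],
  "squeeze": 40
}}

```text
time_s: 3.53
tool_pos: [0.4702, 0.27, 0.0343]
tcp_rot: [-1.026, 2.968, 0.0]
ft_force: [0.3, 0.5, 0.1]
opening: 0.456
grip_force: 0.0
```

Call:
{"name": "jog_arm", "arguments": {
  "moves": [
    {"wx": 0,"wy": 0,"wz": 0,"x": 0,"y": 0,"z": 0,"claw": -0.6},
    {"wx": 0,"wy": 0,"wz": 0,"x": 0,"y": 0,"z": 0,"claw": -0.7},
    {"wx": 0,"wy": 0,"wz": 0,"x": 0,"y": 0,"z": 0,"claw": -0.8},
    {"wx": 0,"wy": 0,"wz": 0,"x": 0,"y": 0,"z": 0,"claw": -1},
    {"wx": 0,"wy": 0,"wz": 0,"x": 0,"y": 0,"z": 0,"claw": -1},
    {"wx": 0,"wy": 0,"wz": 0,"x": 0,"y": 0,"z": 0,"claw": -1},
    {"wx": 0,"wy": 0,"wz": 0,"x": 0,"y": 0,"z": 0,"claw": -1},
    {"wx": 0,"wy": 0,"wz": 0,"x": 0,"y": 0,"z": 0,"claw": -1}
  ],
  "squeeze": 40
}}

```text
time_s: 4.2
tool_pos: [0.4701, 0.2705, 0.0345]
tcp_rot: [-1.027, 2.967, 0.001]
ft_force: [-1.7, 0.5, 6.1]
opening: 0.195
grip_force: 44.4
```

Call:
{"name": "jog_arm", "arguments": {
  "moves": [
    {"wx": 0,"wy": 0,"wz": 0,"x": 0,"y": 0,"z": -0.05,"claw": -1},
    {"wx": 0,"wy": 0,"wz": 0,"x": 0,"y": 0,"z": -0.15,"claw": -1},
    {"wx": 0,"wy": 0,"wz": 0,"x": 0,"y": 0,"z": -0.2,"claw": -1},
    {"wx": 0,"wy": 0,"wz": 0,"x": 0,"y": 0,"z": -0.2,"claw": -1},
    {"wx": 0,"wy": 0,"wz": 0,"x": 0,"y": 0,"z": -0.2,"claw": -1},
    {"wx": 0,"wy": 0,"wz": 0,"x": 0,"y": 0,"z": -0.05,"claw": -1},
    {"wx": 0,"wy": 0,"wz": 0,"x": 0,"y": 0,"z": 0,"claw": -1},
    {"wx": 0,"wy": 0,"wz": 0,"x": 0,"y": 0,"z": 0,"claw": -1}
  ]
}}

```text
time_s: 4.87
tool_pos: [0.4691, 0.2696, 0.1605]
tcp_rot: [1.028, -2.968, 0.001]
ft_force: [0.3, -0.2, -0.1]
opening: 0.199
grip_force: 43.3
```

```bash
python3 - <<'E'
from h import *
plan([.5201,-.0356,.165],157-360,14)
E
```

```text
at [0.4691 0.2696 0.1605] yaw -141.8 dyaw -61.2 t 4.87 F [ 0.3 -0.2 -0.1] open 0.199 grip 43.3
tilt [-0.02 -0.03]
0 [ 0.0708 -0.1292 -0.0022] wz 0.0243
1 [ 0.0607 -0.1343 -0.0022] wz 0.0243
2 [ 0.0503 -0.1385 -0.0022] wz 0.0243
3 [ 0.0396 -0.1419 -0.0022] wz 0.0243
4 [ 0.0287 -0.1445 -0.0022] wz 0.0243
5 [ 0.0176 -0.1463 -0.0022] wz 0.0243
6 [ 0.0064 -0.1472 -0.0022] wz 0.0243
7 [-0.0048 -0.1473 -0.0022] wz 0.0243
8 [-0.0161 -0.1465 -0.0022] wz 0.0243
9 [-0.0272 -0.1448 -0.0022] wz 0.0243
10 [-0.0381 -0.1423 -0.0022] wz 0.0243
11 [-0.0489 -0.139  -0.0022] wz 0.0243
12 [-0.0593 -0.1349 -0.0022] wz 0.0243
13 [-0.0694 -0.13   -0.0022] wz 0.0243
```

Call:
{"name": "jog_arm", "arguments": {
  "moves": [
    {"wx": 0,"wy": 0,"wz": 0.0243,"x": 0.071,"y": -0.129,"z": -0.002,"claw": -1},
    {"wx": 0,"wy": 0,"wz": 0.0243,"x": 0.061,"y": -0.134,"z": -0.002,"claw": -1},
    {"wx": 0,"wy": 0,"wz": 0.0243,"x": 0.05,"y": -0.138,"z": -0.002,"claw": -1},
    {"wx": 0,"wy": 0,"wz": 0.0243,"x": 0.04,"y": -0.142,"z": -0.002,"claw": -1},
    {"wx": 0,"wy": 0,"wz": 0.0243,"x": 0.029,"y": -0.144,"z": -0.002,"claw": -1},
    {"wx": 0,"wy": 0,"wz": 0.0243,"x": 0.018,"y": -0.146,"z": -0.002,"claw": -1},
    {"wx": 0,"wy": 0,"wz": 0.0243,"x": 0.006,"y": -0.147,"z": -0.002,"claw": -1},
    {"wx": 0,"wy": 0,"wz": 0.0243,"x": -0.005,"y": -0.147,"z": -0.002,"claw": -1}
  ]
}}

```text
time_s: 5.53
tool_pos: [0.497, 0.0945, 0.1608]
tcp_rot: [0.082, -3.136, 0.001]
ft_force: [-0.2, 0.3, -0.4]
opening: 0.197
grip_force: 43.2
```

Call:
{"name": "jog_arm", "arguments": {
  "moves": [
    {"wx": 0,"wy": 0,"wz": 0.0243,"x": -0.016,"y": -0.146,"z": -0.002,"claw": -1},
    {"wx": 0,"wy": 0,"wz": 0.0243,"x": -0.027,"y": -0.145,"z": -0.002,"claw": -1},
    {"wx": 0,"wy": 0,"wz": 0.0243,"x": -0.038,"y": -0.142,"z": -0.002,"claw": -1},
    {"wx": 0,"wy": 0,"wz": 0.0243,"x": -0.049,"y": -0.139,"z": -0.002,"claw": -1},
    {"wx": 0,"wy": 0,"wz": 0.0243,"x": -0.059,"y": -0.135,"z": -0.002,"claw": -1},
    {"wx": 0,"wy": 0,"wz": 0.0243,"x": -0.069,"y": -0.13,"z": -0.002,"claw": -1},
    {"wx": 0,"wy": 0,"wz": 0,"x": 0,"y": 0,"z": 0,"claw": -1},
    {"wx": 0,"wy": 0,"wz": 0,"x": 0,"y": 0,"z": 0,"claw": -1}
  ]
}}

```text
time_s: 6.2
tool_pos: [0.5189, -0.0355, 0.163]
tcp_rot: [-0.628, -3.074, 0.0]
ft_force: [-0.7, -0.0, -1.6]
opening: 0.193
grip_force: 43.3
```

```bash
python3 - <<'E'
from h import *
st=arm.state();im=arm.snapshot('wrist');cv2.imwrite('pics/w2.png',im)
np.save('w2.npy',np.r_[st['tool_pos'],st['tcp_rot']])
plan([.5201,-.0356,.165],157,1)
E
```

```text
at [ 0.5189 -0.0347  0.1632] yaw 156.96 dyaw 0.04 t 6.25 F [-0.5  0.1 -0.3] open 0.198 grip 43.3
tilt [-0.22  0.04]
0 [-0.0094 -0.0022 -0.0117] wz -0.0002
```

View pics/w2.png

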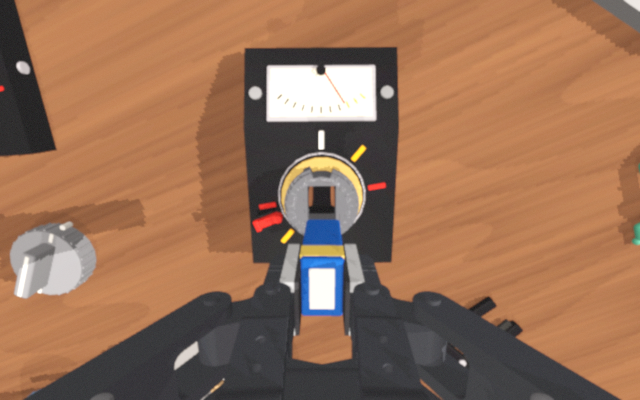

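The wrist view shows the battery held upright, with the turret ahead at about (321,195) and the cap at (45,260). I'll enlarge it to read exact pixels.

```bash
python3 - <<'E'
from h import *
im=cv2.imread('pics/w2.png')
a=cv2.resize(im[120:270,260:395],None,fx=4,fy=4,interpolation=cv2.INTER_CUBIC)
b=cv2.resize(im[220:330,285:350],None,fx=4,fy=4,interpolation=cv2.INTER_CUBIC)
b=cv2.copyMakeBorder(b,0,160,0,0,cv2.BORDER_CONSTANT)
cv2.imwrite('pics/w2c.png',np.hstack([a,b]))
E
```

```text
(no output)
```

View pics/w2c.png

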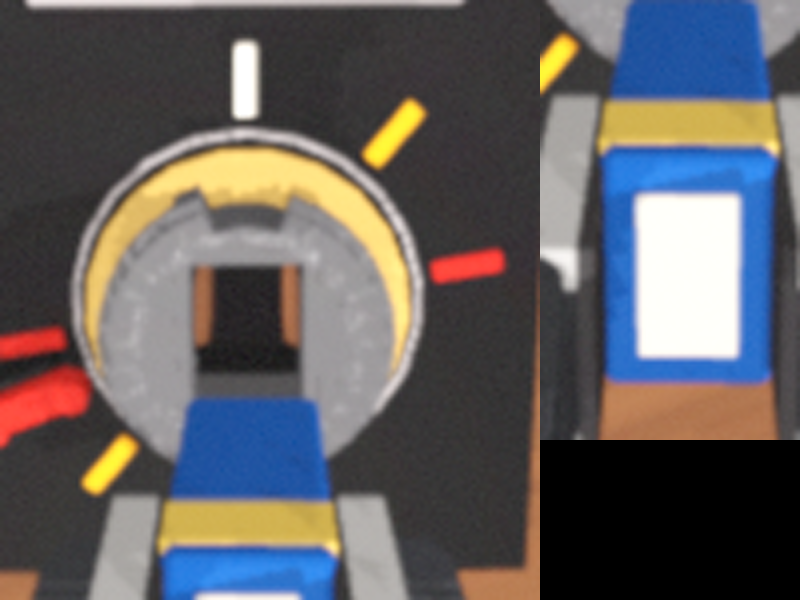

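```bash
python3 - <<'E'
from h import *
s=np.load('w2.npy');C=cam('wrist',dict(tool_pos=s[:3],tcp_rot=s[3:]))
f=lambda x,y,z:px2w(C,260+(x+.5)/4-.5,120+(y+.5)/4-.5,z)
g=lambda x,y,z:px2w(C,285+(x-540+.5)/4-.5,220+(y+.5)/4-.5,z)
ang=lambda d:np.degrees(np.arctan2(d[1],d[0]))
M=R.from_rotvec(s[3:]).as_matrix(); tl=lambda p:((p-s[:3])@M*1000).round(1)
a,b=f(395,133,.04),f(110,464,.04);print('amber',(a+b)/2,np.linalg.norm(a-b),ang(b-a)+40)
w=f(245,80,.04);c=(a+b)/2;print('white r',np.linalg.norm(w-c),ang(c-w))
print('axis in tool',tl((a+b)/2))
l,r=f(192,320,.068),f(303,320,.068);t,n=f(247,264,.068),f(247,373,.068)
print('well',np.linalg.norm(l-r),np.linalg.norm(t-n),tl((l+r)/2),tl((t+n)/2),(t+n)/2)
l,r=f(72,290,.068),f(423,290,.068);t=f(247,129,.068)
print('flange',np.linalg.norm(l-r),tl((l+r)/2),tl(t))
z=s[2]+.022
for nme,p in(('c',(689,265)),('far',(689,150)),('near',(689,381))):print('batt top',nme,tl(g(*p,z)))
print(tl(f(190,400,z-.0485)),tl(f(317,400,z-.0485)))
E
```

```text
amber [ 0.52048081 -0.03663131  0.04      ] 0.09122144880913735 -22.825443110391397
white r 0.045424956456291396 -22.466998041109584
axis in tool [ -2.4  -0.3 123. ]
well 0.020422721968457805 0.020821193855694857 [ 2.2 -0.3 95. ] [ 2.4 -0.4 95. ] [ 0.5161381 -0.034842   0.068    ]
flange 0.06417121105313486 [ 7.9 -0.3 95. ] [37.3 -0.4 95.1]
batt top c [ -0.7  -0.1 -22. ]
batt top far [ 12.   -0.1 -21.9]
batt top near [-14.2  -0.1 -22.1]
[10.7 -8.  26.6] [10.7  9.  26.5]
```

Call:
{"name": "jog_arm", "arguments": {
  "moves": [
    {"wx": 0,"wy": 0,"wz": -0.002,"x": -0.003,"y": -0.004,"z": 0.1,"claw": -1},
    {"wx": 0,"wy": 0,"wz": 0,"x": 0,"y": 0,"z": 0.12,"claw": -1},
    {"wx": 0,"wy": 0,"wz": 0,"x": 0,"y": 0,"z": 0.1,"claw": -1},
    {"wx": 0,"wy": 0,"wz": 0,"x": 0,"y": 0,"z": 0.06,"claw": -1},
    {"wx": 0,"wy": 0,"wz": 0,"x": 0,"y": 0,"z": 0.03,"claw": -1},
    {"wx": 0,"wy": 0,"wz": 0,"x": 0,"y": 0,"z": 0.03,"claw": -1},
    {"wx": 0,"wy": 0,"wz": 0,"x": 0,"y": 0,"z": 0.03,"claw": -1},
    {"wx": 0,"wy": 0,"wz": 0,"x": 0,"y": 0,"z": 0.02,"claw": -1}
  ]
}}

```text
time_s: 6.92
tool_pos: [0.5205, -0.0355, 0.0916]
tcp_rot: [0.617, 3.08, -0.0]
ft_force: [0.1, -0.8, 0.2]
opening: 0.19
grip_force: 43.4
```

Call:
{"name": "jog_arm", "arguments": {
  "moves": [
    {"wx": 0,"wy": 0,"wz": 0,"x": 0.003,"y": 0,"z": 0.02,"claw": -1},
    {"wx": 0,"wy": 0,"wz": 0,"x": 0,"y": 0,"z": 0.02,"claw": -1},
    {"wx": 0,"wy": 0,"wz": 0,"x": 0,"y": 0,"z": 0.02,"claw": -1},
    {"wx": 0,"wy": 0,"wz": 0,"x": 0,"y": 0,"z": 0.02,"claw": -1},
    {"wx": 0,"wy": 0,"wz": 0,"x": 0,"y": 0,"z": 0.02,"claw": -1},
    {"wx": 0,"wy": 0,"wz": 0,"x": 0,"y": 0,"z": 0.01,"claw": -1},
    {"wx": 0,"wy": 0,"wz": 0,"x": 0,"y": 0,"z": 0,"claw": -1},
    {"wx": 0,"wy": 0,"wz": 0,"x": 0,"y": 0,"z": 0,"claw": -1}
  ]
}}

```text
time_s: 7.58
tool_pos: [0.5197, -0.0356, 0.0749]
tcp_rot: [-0.618, -3.08, 0.001]
ft_force: [-1.0, -0.4, -0.2]
opening: 0.194
grip_force: 43.2
```

Call:
{"name": "jog_arm", "arguments": {
  "moves": [
    {"wx": 0,"wy": 0,"wz": 0,"x": 0,"y": 0,"z": 0.01,"claw": -1},
    {"wx": 0,"wy": 0,"wz": 0,"x": 0,"y": 0,"z": 0.01,"claw": -1},
    {"wx": 0,"wy": 0,"wz": 0,"x": 0,"y": 0,"z": 0.01,"claw": -1},
    {"wx": 0,"wy": 0,"wz": 0,"x": 0,"y": 0,"z": 0,"claw": -1},
    {"wx": 0,"wy": 0,"wz": 0,"x": 0,"y": 0,"z": 0,"claw": -1},
    {"wx": 0,"wy": 0,"wz": 0,"x": 0,"y": 0,"z": 0,"claw": -1},
    {"wx": 0,"wy": 0,"wz": 0,"x": 0,"y": 0,"z": 0,"claw": -1},
    {"wx": 0,"wy": 0,"wz": 0,"x": 0,"y": 0,"z": 0,"claw": -1}
  ]
}}

```text
time_s: 8.25
tool_pos: [0.5198, -0.0356, 0.0703]
tcp_rot: [-0.618, -3.08, 0.0]
ft_force: [1.1, -3.1, -2.1]
opening: 0.194
grip_force: 43.0
```

Call:
{"name": "jog_arm", "arguments": {
  "moves": [
    {"wx": 0,"wy": 0,"wz": 0,"x": 0,"y": 0,"z": 0,"claw": -0.4},
    {"wx": 0,"wy": 0,"wz": 0,"x": 0,"y": 0,"z": 0,"claw": -0.2},
    {"wx": 0,"wy": 0,"wz": 0,"x": 0,"y": 0,"z": 0,"claw": -0.2},
    {"wx": 0,"wy": 0,"wz": 0,"x": 0,"y": 0,"z": 0,"claw": -0.2},
    {"wx": 0,"wy": 0,"wz": 0,"x": 0,"y": 0,"z": -0.1,"claw": -0.2},
    {"wx": 0,"wy": 0,"wz": 0,"x": 0,"y": 0,"z": -0.15,"claw": -0.2},
    {"wx": 0,"wy": 0,"wz": 0,"x": 0,"y": 0,"z": -0.05,"claw": -1},
    {"wx": 0,"wy": 0,"wz": 0,"x": 0,"y": 0,"z": 0,"claw": -1}
  ]
}}

```text
time_s: 8.92
tool_pos: [0.5214, -0.0354, 0.1175]
tcp_rot: [0.617, 3.075, 0.001]
ft_force: [0.4, 0.3, 0.3]
opening: 0.129
grip_force: 0.0
```

Call:
{"name": "jog_arm", "arguments": {
  "moves": [
    {"wx": 0,"wy": 0,"wz": 0,"x": 0,"y": 0,"z": 0,"claw": -1},
    {"wx": 0,"wy": 0,"wz": 0,"x": 0,"y": 0,"z": 0,"claw": -1},
    {"wx": 0,"wy": 0,"wz": 0,"x": 0,"y": 0,"z": 0,"claw": -1},
    {"wx": 0,"wy": 0,"wz": 0,"x": 0,"y": 0,"z": 0,"claw": -1},
    {"wx": 0,"wy": 0,"wz": 0,"x": 0,"y": 0,"z": 0,"claw": -1},
    {"wx": 0,"wy": 0,"wz": 0,"x": 0,"y": 0,"z": 0.03,"claw": -1},
    {"wx": 0,"wy": 0,"wz": 0,"x": 0,"y": 0,"z": 0.04,"claw": -1},
    {"wx": 0,"wy": 0,"wz": 0,"x": 0,"y": 0,"z": 0.02,"claw": -1}
  ]
}}

```text
time_s: 9.58
tool_pos: [0.5193, -0.0354, 0.1009]
tcp_rot: [-0.617, -3.079, 0.0]
ft_force: [0.0, 0.1, -0.3]
opening: 0.001
grip_force: 0.0
```

```bash
python3 - <<'E'
from h import *
plan([.5201,-.0356,.07],157.4,1)
cv2.imwrite('pics/w3.png',cv2.resize(arm.snapshot('wrist')[90:330,190:450],None,fx=2,fy=2))
E
```

```text
at [ 0.5193 -0.0354  0.1009] yaw 157.32 dyaw 0.08 t 9.58 F [ 0.   0.1 -0.3] open 0.001 grip 0.0
tilt [-0.09  0.  ]
0 [-0.0054  0.0009  0.206 ] wz -0.0004
```

View pics/w3.png

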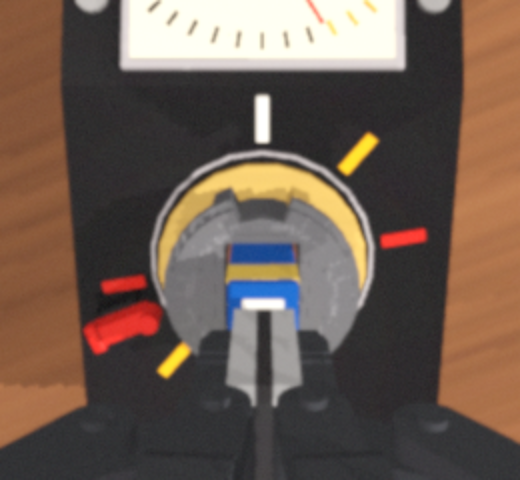

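The battery stands upright in the well, about half in, and the shut fingertips are above it. Now I'll press it.

Call:
{"name": "jog_arm", "arguments": {
  "moves": [
    {"wx": 0,"wy": 0,"wz": 0,"x": -0.005,"y": 0,"z": 0.03,"claw": -1},
    {"wx": 0,"wy": 0,"wz": 0,"x": 0,"y": 0,"z": 0.03,"claw": -1},
    {"wx": 0,"wy": 0,"wz": 0,"x": 0,"y": 0,"z": 0.03,"claw": -1},
    {"wx": 0,"wy": 0,"wz": 0,"x": 0,"y": 0,"z": 0.03,"claw": -1},
    {"wx": 0,"wy": 0,"wz": 0,"x": 0,"y": 0,"z": 0.03,"claw": -1},
    {"wx": 0,"wy": 0,"wz": 0,"x": 0,"y": 0,"z": 0.03,"claw": -1},
    {"wx": 0,"wy": 0,"wz": 0,"x": 0,"y": 0,"z": 0.02,"claw": -1},
    {"wx": 0,"wy": 0,"wz": 0,"x": 0,"y": 0,"z": 0,"claw": -1}
  ]
}}

```text
time_s: 10.3
tool_pos: [0.5201, -0.0357, 0.0712]
tcp_rot: [-0.617, -3.079, 0.0]
ft_force: [-0.4, -0.4, 0.0]
opening: 0.0
grip_force: 0.0
```

Call:
{"name": "jog_arm", "arguments": {
  "moves": [
    {"wx": 0,"wy": 0,"wz": 0,"x": 0,"y": 0,"z": 0.01,"claw": -1},
    {"wx": 0,"wy": 0,"wz": 0,"x": 0,"y": 0,"z": 0.01,"claw": -1},
    {"wx": 0,"wy": 0,"wz": 0,"x": 0,"y": 0,"z": 0.005,"claw": -1},
    {"wx": 0,"wy": 0,"wz": 0,"x": 0,"y": 0,"z": 0,"claw": -1},
    {"wx": 0,"wy": 0,"wz": 0,"x": 0,"y": 0,"z": 0,"claw": -1},
    {"wx": 0,"wy": 0,"wz": 0,"x": 0,"y": 0,"z": 0,"claw": -1},
    {"wx": 0,"wy": 0,"wz": 0,"x": 0,"y": 0,"z": 0,"claw": -1},
    {"wx": 0,"wy": 0,"wz": 0,"x": 0,"y": 0,"z": 0,"claw": -1}
  ]
}}

```text
time_s: 10.97
tool_pos: [0.5205, -0.0357, 0.0682]
tcp_rot: [0.618, 3.08, -0.0]
ft_force: [-0.3, 0.0, -0.3]
opening: 0.004
grip_force: 0.1
```

Call:
{"name": "jog_arm", "arguments": {
  "moves": [
    {"wx": 0,"wy": 0,"wz": 0,"x": 0,"y": 0,"z": 0.007,"claw": -1},
    {"wx": 0,"wy": 0,"wz": 0,"x": 0,"y": 0,"z": 0.005,"claw": -1},
    {"wx": 0,"wy": 0,"wz": 0,"x": 0,"y": 0,"z": 0,"claw": -1},
    {"wx": 0,"wy": 0,"wz": 0,"x": 0,"y": 0,"z": 0,"claw": -1},
    {"wx": 0,"wy": 0,"wz": 0,"x": 0,"y": 0,"z": 0,"claw": -1},
    {"wx": 0,"wy": 0,"wz": 0,"x": 0,"y": 0,"z": 0,"claw": -1},
    {"wx": 0,"wy": 0,"wz": 0,"x": 0,"y": 0,"z": 0,"claw": -1},
    {"wx": 0,"wy": 0,"wz": 0,"x": 0,"y": 0,"z": 0,"claw": -1}
  ]
}}

```text
time_s: 11.63
tool_pos: [0.5207, -0.0357, 0.068]
tcp_rot: [0.618, 3.079, 0.0]
ft_force: [-3.7, 0.3, 13.2]
opening: -0.001
grip_force: 5.8
```

The tip reached z = 0.068 with 13 N, so the battery is home. Next is the cap.

Call:
{"name": "jog_arm", "arguments": {
  "moves": [
    {"wx": 0,"wy": 0,"wz": 0,"x": 0,"y": 0,"z": -0.1,"claw": -1},
    {"wx": 0,"wy": 0,"wz": 0,"x": 0,"y": 0,"z": -0.2,"claw": -1},
    {"wx": 0,"wy": 0,"wz": 0,"x": 0,"y": 0,"z": -0.2,"claw": -0.5},
    {"wx": 0,"wy": 0,"wz": 0,"x": 0,"y": 0,"z": -0.15,"claw": 0.4},
    {"wx": 0,"wy": 0,"wz": 0,"x": 0,"y": 0,"z": 0,"claw": 0.4},
    {"wx": 0,"wy": 0,"wz": 0,"x": 0,"y": 0,"z": 0,"claw": 0.4},
    {"wx": 0,"wy": 0,"wz": 0,"x": 0,"y": 0,"z": 0,"claw": 0.4},
    {"wx": 0,"wy": 0,"wz": 0,"x": 0,"y": 0,"z": 0,"claw": 0.4}
  ]
}}

```text
time_s: 12.3
tool_pos: [0.5195, -0.0356, 0.1625]
tcp_rot: [-0.617, -3.077, 0.001]
ft_force: [-0.6, 0.4, -0.4]
opening: 0.702
grip_force: 0.0
```

```bash
python3 - <<'E'
from h import *
plan([.4854,-.2926,.165],134,8)
cv2.imwrite('pics/w4.png',arm.snapshot('wrist'))
s=np.load('w2.npy');C=cam('wrist',dict(tool_pos=s[:3],tcp_rot=s[3:]))
print(px2w(C,55,258,.022))
E
```

```text
at [ 0.5195 -0.0356  0.1625] yaw 157.32 dyaw -23.32 t 12.3 F [-0.6  0.4 -0.4] open 0.702 grip 0.0
tilt [-0.18  0.01]
0 [-0.0564 -0.2085 -0.0021] wz 0.0162
1 [-0.0669 -0.2054 -0.0021] wz 0.0162
2 [-0.0772 -0.2017 -0.0021] wz 0.0162
3 [-0.0874 -0.1976 -0.0021] wz 0.0162
4 [-0.0973 -0.1929 -0.0021] wz 0.0162
5 [-0.107  -0.1877 -0.0021] wz 0.0162
6 [-0.1164 -0.182  -0.0021] wz 0.0162
7 [-0.1255 -0.1758 -0.0021] wz 0.0162
[ 0.48325754 -0.288556    0.022     ]
```

Call:
{"name": "jog_arm", "arguments": {
  "moves": [
    {"wx": 0,"wy": 0,"wz": 0.016,"x": -0.056,"y": -0.208,"z": 0,"claw": 0.4},
    {"wx": 0,"wy": 0,"wz": 0.016,"x": -0.067,"y": -0.205,"z": 0,"claw": 0.4},
    {"wx": 0,"wy": 0,"wz": 0.016,"x": -0.077,"y": -0.202,"z": 0,"claw": 0.4},
    {"wx": 0,"wy": 0,"wz": 0.016,"x": -0.087,"y": -0.198,"z": 0,"claw": 0.4},
    {"wx": 0,"wy": 0,"wz": 0.016,"x": -0.097,"y": -0.193,"z": 0,"claw": 0.4},
    {"wx": 0,"wy": 0,"wz": 0.016,"x": -0.107,"y": -0.188,"z": 0,"claw": 0.4},
    {"wx": 0,"wy": 0,"wz": 0.016,"x": -0.116,"y": -0.182,"z": 0,"claw": 0.4},
    {"wx": 0,"wy": 0,"wz": 0.016,"x": -0.125,"y": -0.176,"z": 0,"claw": 0.4}
  ]
}}

```text
time_s: 13.02
tool_pos: [0.4857, -0.2939, 0.1627]
tcp_rot: [-1.223, -2.891, -0.001]
ft_force: [1.2, 0.0, 0.5]
opening: 0.702
grip_force: 0.0
```

Call:
{"name": "jog_arm", "arguments": {
  "moves": [
    {"wx": 0,"wy": 0,"wz": 0,"x": 0,"y": 0,"z": 0,"claw": 0.4},
    {"wx": 0,"wy": 0,"wz": 0,"x": 0,"y": 0,"z": 0,"claw": 0.4},
    {"wx": 0,"wy": 0,"wz": 0,"x": 0,"y": 0,"z": 0,"claw": 0.4},
    {"wx": 0,"wy": 0,"wz": 0,"x": 0,"y": 0,"z": 0,"claw": 0.4},
    {"wx": 0,"wy": 0,"wz": 0,"x": 0,"y": 0,"z": 0,"claw": 0.4},
    {"wx": 0,"wy": 0,"wz": 0,"x": 0,"y": 0,"z": 0,"claw": 0.4},
    {"wx": 0,"wy": 0,"wz": 0,"x": 0,"y": 0,"z": 0,"claw": 0.4},
    {"wx": 0,"wy": 0,"wz": 0,"x": 0,"y": 0,"z": 0,"claw": 0.4}
  ]
}}

```text
time_s: 13.68
tool_pos: [0.4869, -0.2921, 0.1641]
tcp_rot: [1.219, 2.895, -0.0]
ft_force: [0.2, -0.0, 1.4]
opening: 0.701
grip_force: 0.0
```

```bash
python3 - <<'E'
from h import *
st=arm.state();im=arm.snapshot('wrist')
np.save('w5.npy',np.r_[st['tool_pos'],st['tcp_rot']])
plan([.4854,-.2926,.165],134,1)
a=cv2.resize(im[120:300,230:410],None,fx=3.3,fy=3.3,interpolation=cv2.INTER_CUBIC)
b=cv2.imread('pics/w4.png')[150:250,280:360]; b=cv2.resize(b,(200,250));b=cv2.copyMakeBorder(b,0,a.shape[0]-250,0,0,cv2.BORDER_CONSTANT)
cv2.imwrite('pics/w5.png',np.hstack([a,b]));print(a.shape)
E
```

```text
at [ 0.4868 -0.2922  0.1641] yaw 134.33 dyaw -0.33 t 13.73 F [-1.2 -0.6  0.5] open 0.704 grip 0.0
tilt [ 0.01 -0.01]
0 [ 0.0048 -0.0086 -0.006 ] wz 0.0018
(594, 594, 3)
```

View pics/w5.png

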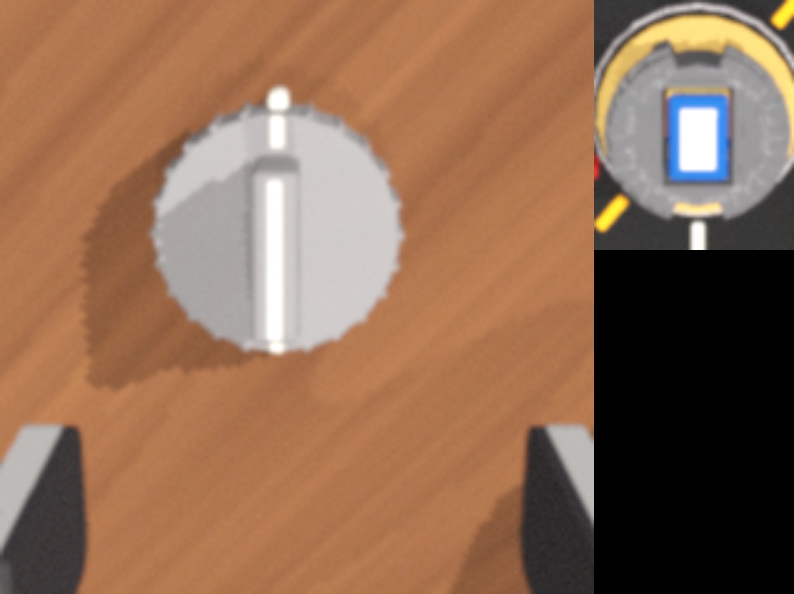

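The battery is flush in the well. The cap's disc is centred at crop (278,229), and its stripe runs from (274,178) to (274,343), almost in line with the tool x-axis.

```bash
python3 - <<'E'
from h import *
s=np.load('w5.npy');C=cam('wrist',dict(tool_pos=s[:3],tcp_rot=s[3:]))
f=lambda x,y,z:px2w(C,230+(x+.5)/3.3-.5,120+(y+.5)/3.3-.5,z)
M=R.from_rotvec(s[3:]).as_matrix(); tl=lambda p:((p-s[:3])@M*1000).round(1)
l,r,t,b=[f(*p,.022) for p in((154,230),(402,230),(278,105),(278,352))]
print('disc',tl((l+r)/2),np.linalg.norm(l-r),tl((t+b)/2),np.linalg.norm(t-b),(t+b)/2)
a,b=f(274.5,178,.046),f(274,343,.046);print('bar',tl(a),tl(b),tl((a+b)/2),np.linalg.norm(a-b),(a+b)/2)
print('ptr',tl(f(279,97,.009)))
E
```

```text
disc [ -1.9  -6.7 142.1] 0.06565536871782288 [ -2.6  -6.7 142.1] 0.06742837845344092 [ 0.48392945 -0.29862555  0.022     ]
bar [ 17.   -6.9 118.1] [-25.   -7.3 118.1] [ -4.   -7.1 118.1] 0.04192861860733137 [ 0.48461453 -0.2999035   0.046     ]
ptr [ 31.5  -6.5 155.1]
```

Call:
{"name": "jog_arm", "arguments": {
  "moves": [
    {"wx": 0,"wy": 0,"wz": 0.003,"x": -0.02,"y": -0.045,"z": 0.1,"claw": 0.2},
    {"wx": 0,"wy": 0,"wz": 0,"x": 0,"y": 0,"z": 0.2,"claw": 0.2},
    {"wx": 0,"wy": 0,"wz": 0,"x": 0,"y": 0,"z": 0.2,"claw": 0.2},
    {"wx": 0,"wy": 0,"wz": 0,"x": 0,"y": 0,"z": 0.2,"claw": 0.2},
    {"wx": 0,"wy": 0,"wz": 0,"x": 0,"y": 0,"z": 0.15,"claw": 0},
    {"wx": 0,"wy": 0,"wz": 0,"x": 0,"y": 0,"z": 0.07,"claw": -0.1},
    {"wx": 0,"wy": 0,"wz": 0,"x": 0,"y": 0,"z": 0,"claw": -0.2},
    {"wx": 0,"wy": 0,"wz": 0,"x": 0,"y": 0,"z": 0,"claw": -0.3}
  ]
}}

```text
time_s: 14.4
tool_pos: [0.4844, -0.2997, 0.0263]
tcp_rot: [1.234, 2.889, -0.0]
ft_force: [0.9, 0.1, 0.1]
opening: 0.352
grip_force: 0.0
```

```bash
python3 - <<'E'
from h import *
s=np.load('w5.npy');M=R.from_rotvec(s[3:]).as_matrix();t=s[:3]+M@[-.003,-.0068,0];t[2]=.025
print(t);plan(t,133.8,1)
E
```

```text
[ 0.48409909 -0.2989795   0.025     ]
at [ 0.4844 -0.2997  0.0263] yaw 133.75 dyaw 0.05 t 14.4 F [0.9 0.1 0.1] open 0.352 grip 0.0
tilt [ 0.02 -0.02]
0 [0.0048 0.0021 0.009 ] wz -0.0003
```

Call:
{"name": "jog_arm", "arguments": {
  "moves": [
    {"wx": 0,"wy": 0,"wz": 0,"x": 0.004,"y": 0.002,"z": 0.007,"claw": -0.4},
    {"wx": 0,"wy": 0,"wz": 0,"x": 0,"y": 0,"z": 0,"claw": -0.5},
    {"wx": 0,"wy": 0,"wz": 0,"x": 0,"y": 0,"z": 0,"claw": -0.6},
    {"wx": 0,"wy": 0,"wz": 0,"x": 0,"y": 0,"z": 0,"claw": -0.7},
    {"wx": 0,"wy": 0,"wz": 0,"x": 0,"y": 0,"z": 0,"claw": -0.8},
    {"wx": 0,"wy": 0,"wz": 0,"x": 0,"y": 0,"z": 0,"claw": -1},
    {"wx": 0,"wy": 0,"wz": 0,"x": 0,"y": 0,"z": 0,"claw": -1},
    {"wx": 0,"wy": 0,"wz": 0,"x": 0,"y": 0,"z": 0,"claw": -1}
  ],
  "squeeze": 60
}}

```text
time_s: 15.07
tool_pos: [0.4842, -0.2992, 0.0261]
tcp_rot: [1.233, 2.887, -0.001]
ft_force: [-1.1, 1.4, 5.0]
opening: 0.124
grip_force: 60.3
```

Call:
{"name": "jog_arm", "arguments": {
  "moves": [
    {"wx": 0,"wy": 0,"wz": 0,"x": 0,"y": 0,"z": 0,"claw": -1},
    {"wx": 0,"wy": 0,"wz": 0,"x": 0,"y": 0,"z": 0,"claw": -1},
    {"wx": 0,"wy": 0,"wz": 0,"x": 0,"y": 0,"z": -0.1,"claw": -1},
    {"wx": 0,"wy": 0,"wz": 0,"x": 0,"y": 0,"z": -0.2,"claw": -1},
    {"wx": 0,"wy": 0,"wz": 0,"x": 0,"y": 0,"z": -0.2,"claw": -1},
    {"wx": 0,"wy": 0,"wz": 0,"x": 0,"y": 0,"z": -0.15,"claw": -1},
    {"wx": 0,"wy": 0,"wz": 0,"x": 0,"y": 0,"z": -0.1,"claw": -1},
    {"wx": 0,"wy": 0,"wz": 0,"x": 0,"y": 0,"z": 0,"claw": -1}
  ]
}}

```text
time_s: 15.73
tool_pos: [0.4856, -0.3001, 0.1411]
tcp_rot: [1.231, 2.882, -0.002]
ft_force: [0.9, -0.4, -0.3]
opening: 0.125
grip_force: 59.6
```

```bash
python3 - <<'E'
from h import *
plan([.5203,-.0358,.140],157.4,9)
E
```

```text
at [ 0.4856 -0.3001  0.1411] yaw 133.74 dyaw 23.66 t 15.73 F [ 0.9 -0.4 -0.3] open 0.125 grip 59.6
tilt [ 0.37 -0.24]
0 [0.1236 0.1539 0.0008] wz -0.0146
1 [0.1164 0.1594 0.0008] wz -0.0146
2 [0.109  0.1646 0.0008] wz -0.0146
3 [0.1013 0.1694 0.0008] wz -0.0146
4 [0.0935 0.1739 0.0008] wz -0.0146
5 [0.0854 0.178  0.0008] wz -0.0146
6 [0.0771 0.1817 0.0008] wz -0.0146
7 [0.0687 0.1851 0.0008] wz -0.0146
8 [0.0602 0.188  0.0008] wz -0.0146
```

Call:
{"name": "jog_arm", "arguments": {
  "moves": [
    {"wx": 0,"wy": 0,"wz": -0.0146,"x": 0.124,"y": 0.154,"z": 0,"claw": -1},
    {"wx": 0,"wy": 0,"wz": -0.0146,"x": 0.116,"y": 0.159,"z": 0,"claw": -1},
    {"wx": 0,"wy": 0,"wz": -0.0146,"x": 0.109,"y": 0.165,"z": 0,"claw": -1},
    {"wx": 0,"wy": 0,"wz": -0.0146,"x": 0.101,"y": 0.169,"z": 0,"claw": -1},
    {"wx": 0,"wy": 0,"wz": -0.0146,"x": 0.094,"y": 0.174,"z": 0,"claw": -1},
    {"wx": 0,"wy": 0,"wz": -0.0146,"x": 0.085,"y": 0.178,"z": 0,"claw": -1},
    {"wx": 0,"wy": 0,"wz": -0.0146,"x": 0.077,"y": 0.182,"z": 0,"claw": -1},
    {"wx": 0,"wy": 0,"wz": -0.0146,"x": 0.069,"y": 0.185,"z": 0,"claw": -1}
  ]
}}

```text
time_s: 16.4
tool_pos: [0.5138, -0.0625, 0.1361]
tcp_rot: [-0.682, -3.064, 0.0]
ft_force: [0.9, 0.1, -0.7]
opening: 0.126
grip_force: 59.6
```

Call:
{"name": "jog_arm", "arguments": {
  "moves": [
    {"wx": 0,"wy": 0,"wz": -0.0146,"x": 0.06,"y": 0.188,"z": 0,"claw": -1},
    {"wx": 0,"wy": 0,"wz": 0,"x": 0,"y": 0,"z": 0,"claw": -1},
    {"wx": 0,"wy": 0,"wz": 0,"x": 0,"y": 0,"z": 0,"claw": -1},
    {"wx": 0,"wy": 0,"wz": 0,"x": 0,"y": 0,"z": 0,"claw": -1},
    {"wx": 0,"wy": 0,"wz": 0,"x": 0,"y": 0,"z": 0,"claw": -1},
    {"wx": 0,"wy": 0,"wz": 0,"x": 0,"y": 0,"z": 0,"claw": -1},
    {"wx": 0,"wy": 0,"wz": 0,"x": 0,"y": 0,"z": 0,"claw": -1},
    {"wx": 0,"wy": 0,"wz": 0,"x": 0,"y": 0,"z": 0,"claw": -1}
  ]
}}

```text
time_s: 17.07
tool_pos: [0.5184, -0.0354, 0.1374]
tcp_rot: [-0.618, -3.08, 0.0]
ft_force: [-0.1, 0.6, -0.9]
opening: 0.123
grip_force: 59.6
```

```bash
python3 - <<'E'
from h import *
st=arm.state();im=arm.snapshot('wrist')
np.save('w6.npy',np.r_[st['tool_pos'],st['tcp_rot']])
plan([.5203,-.0358,.085],157.4,1)
cv2.imwrite('pics/w6.png',cv2.resize(im[100:330,210:430],None,fx=2.6,fy=2.6,interpolation=cv2.INTER_CUBIC))
E
```

```text
at [ 0.5185 -0.0352  0.1374] yaw 157.33 dyaw 0.07 t 17.12 F [-0.2 -0.3 -0.1] open 0.127 grip 59.6
tilt [ 0.   -0.01]
0 [-0.0128  0.0012  0.3494] wz -0.0004
```

View pics/w6.png

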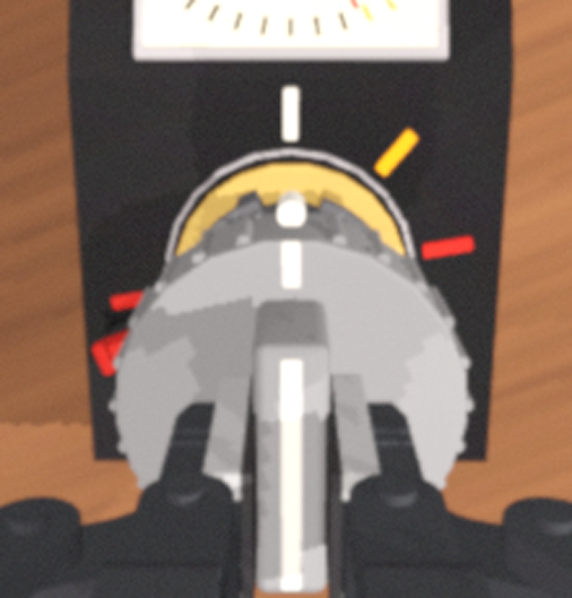

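The cap is held level, with its pointer at crop (291,210) in line with the white mark at (290,113). The disc's far edge is at y = 240.

```bash
python3 - <<'E'
from h import *
s=np.load('w6.npy');C=cam('wrist',dict(tool_pos=s[:3],tcp_rot=s[3:]))
f=lambda x,y,z:px2w(C,210+(x+.5)/2.6-.5,100+(y+.5)/2.6-.5,z)
M=R.from_rotvec(s[3:]).as_matrix(); tl=lambda p:((p-s[:3])@M*1000).round(1)
zt=s[2]-.0261+.022
print('far edge',tl(f(291,240,zt)),'-32.5'); print('side',tl(f(114,400,zt)),tl(f(472,400,zt)))
print('bar far end',tl(f(291,300,zt+.024)),tl(f(291,345,zt+.024)),'stripe',tl(f(291,360,zt+.024)),tl(f(291,590,zt+.024)))
print('white mark',tl(f(290,113,.04)),'amber',tl(f(397,153,.04)))
W=np.array([.5207,-.0362,0]);print('axis',tl(W))
E
```

```text
far edge [31.8 -0.2  4.1] -32.5
side [  1.4 -32.8   4.1] [ 1.4 33.   4.1]
bar far end [ 28.8  -0.3 -19.9] [ 21.7  -0.2 -19.9] stripe [ 19.2  -0.2 -19.9] [-21.5  -0.2 -19.9]
white mark [43.2 -0.5 97.4] amber [32.3 29.  97.3]
axis [-2.400e+00  1.000e-01  1.374e+02]
```

Call:
{"name": "jog_arm", "arguments": {
  "moves": [
    {"wx": 0,"wy": 0,"wz": 0,"x": -0.009,"y": -0.001,"z": 0.08,"claw": -1},
    {"wx": 0,"wy": 0,"wz": 0,"x": 0,"y": 0,"z": 0.08,"claw": -1},
    {"wx": 0,"wy": 0,"wz": 0,"x": 0,"y": 0,"z": 0.06,"claw": -1},
    {"wx": 0,"wy": 0,"wz": 0,"x": 0,"y": 0,"z": 0.04,"claw": -1},
    {"wx": 0,"wy": 0,"wz": 0,"x": 0,"y": 0,"z": 0.03,"claw": -1},
    {"wx": 0,"wy": 0,"wz": 0,"x": 0,"y": 0,"z": 0.02,"claw": -1},
    {"wx": 0,"wy": 0,"wz": 0,"x": 0,"y": 0,"z": 0.02,"claw": -1},
    {"wx": 0,"wy": 0,"wz": 0,"x": 0,"y": 0,"z": 0,"claw": -1}
  ]
}}

```text
time_s: 17.78
tool_pos: [0.5196, -0.0353, 0.0876]
tcp_rot: [-0.616, -3.08, 0.0]
ft_force: [0.5, -0.7, -0.6]
opening: 0.124
grip_force: 59.6
```

Call:
{"name": "jog_arm", "arguments": {
  "moves": [
    {"wx": 0,"wy": 0,"wz": 0,"x": 0,"y": 0,"z": 0.015,"claw": -1},
    {"wx": 0,"wy": 0,"wz": 0,"x": 0,"y": 0,"z": 0.015,"claw": -1},
    {"wx": 0,"wy": 0,"wz": 0,"x": 0,"y": 0,"z": 0.01,"claw": -1},
    {"wx": 0,"wy": 0,"wz": 0,"x": 0,"y": 0,"z": 0,"claw": -1},
    {"wx": 0,"wy": 0,"wz": 0,"x": 0,"y": 0,"z": 0,"claw": -1},
    {"wx": 0,"wy": 0,"wz": 0,"x": 0,"y": 0,"z": 0,"claw": -1},
    {"wx": 0,"wy": 0,"wz": 0,"x": 0,"y": 0,"z": 0,"claw": -1},
    {"wx": 0,"wy": 0,"wz": 0,"x": 0,"y": 0,"z": 0,"claw": -1}
  ]
}}

```text
time_s: 18.45
tool_pos: [0.5198, -0.0353, 0.082]
tcp_rot: [0.616, 3.08, -0.0]
ft_force: [-0.2, 1.5, -0.1]
opening: 0.127
grip_force: 59.6
```

Call:
{"name": "jog_arm", "arguments": {
  "moves": [
    {"wx": 0,"wy": 0,"wz": 0,"x": 0,"y": 0,"z": 0.01,"claw": -1},
    {"wx": 0,"wy": 0,"wz": 0,"x": 0,"y": 0,"z": 0.01,"claw": -1},
    {"wx": 0,"wy": 0,"wz": 0,"x": 0,"y": 0,"z": 0.01,"claw": -1},
    {"wx": 0,"wy": 0,"wz": 0,"x": 0,"y": 0,"z": 0.008,"claw": -1},
    {"wx": 0,"wy": 0,"wz": 0,"x": 0,"y": 0,"z": 0,"claw": -1},
    {"wx": 0,"wy": 0,"wz": 0,"x": 0,"y": 0,"z": 0,"claw": -1},
    {"wx": 0,"wy": 0,"wz": 0,"x": 0,"y": 0,"z": 0,"claw": -1},
    {"wx": 0,"wy": 0,"wz": 0,"x": 0,"y": 0,"z": 0,"claw": -1}
  ]
}}

```text
time_s: 19.12
tool_pos: [0.5197, -0.0353, 0.0762]
tcp_rot: [0.616, 3.081, -0.0]
ft_force: [0.2, -0.7, -1.0]
opening: 0.121
grip_force: 59.7
```

Call:
{"name": "jog_arm", "arguments": {
  "moves": [
    {"wx": 0,"wy": 0,"wz": 0,"x": 0,"y": 0,"z": 0.004,"claw": -1},
    {"wx": 0,"wy": 0,"wz": 0,"x": 0,"y": 0,"z": 0.002,"claw": -1},
    {"wx": 0,"wy": 0,"wz": 0,"x": 0,"y": 0,"z": 0,"claw": -1},
    {"wx": 0,"wy": 0,"wz": 0,"x": 0,"y": 0,"z": 0,"claw": -1},
    {"wx": 0,"wy": 0,"wz": 0,"x": 0,"y": 0,"z": 0,"claw": -1},
    {"wx": 0,"wy": 0,"wz": 0,"x": 0,"y": 0,"z": 0,"claw": -1},
    {"wx": 0,"wy": 0,"wz": 0,"x": 0,"y": 0,"z": 0,"claw": -1},
    {"wx": 0,"wy": 0,"wz": 0,"x": 0,"y": 0,"z": 0,"claw": -1}
  ]
}}

```text
time_s: 19.78
tool_pos: [0.5197, -0.0353, 0.0761]
tcp_rot: [0.616, 3.08, -0.0]
ft_force: [-1.7, -0.1, 6.0]
opening: 0.122
grip_force: 60.6
```

Call:
{"name": "jog_arm", "arguments": {
  "moves": [
    {"wx": 0,"wy": 0,"wz": 0.0139,"x": 0,"y": 0,"z": 0,"claw": -1},
    {"wx": 0,"wy": 0,"wz": 0.0139,"x": 0,"y": 0,"z": 0,"claw": -1},
    {"wx": 0,"wy": 0,"wz": 0.0139,"x": 0,"y": 0,"z": 0,"claw": -1},
    {"wx": 0,"wy": 0,"wz": 0.0139,"x": 0,"y": 0,"z": 0,"claw": -1},
    {"wx": 0,"wy": 0,"wz": 0.0139,"x": 0,"y": 0,"z": 0,"claw": -1},
    {"wx": 0,"wy": 0,"wz": 0.0139,"x": 0,"y": 0,"z": 0,"claw": -1},
    {"wx": 0,"wy": 0,"wz": 0.0139,"x": 0,"y": 0,"z": 0,"claw": -1},
    {"wx": 0,"wy": 0,"wz": 0.0139,"x": 0,"y": 0,"z": 0,"claw": -1}
  ]
}}

```text
time_s: 20.45
tool_pos: [0.5197, -0.0358, 0.0761]
tcp_rot: [1.143, 2.925, -0.001]
ft_force: [-1.2, -1.1, 6.7]
opening: 0.123
grip_force: 60.5
```

```bash
python3 - <<'E'
from h import *
plan([.5203,-.0358,.076],117.4,8); print(arm.state()['moment'])
E
```

```text
at [ 0.5197 -0.0358  0.0761] yaw 137.31 dyaw -19.91 t 20.45 F [-1.2 -1.1  6.7] open 0.123 grip 60.5
tilt [ 0.03 -0.07]
0 [-0.0003  0.0003  0.0001] wz 0.0138
1 [-0.0003  0.0003  0.0001] wz 0.0138
2 [-0.0003  0.0004  0.0001] wz 0.0138
3 [-0.0003  0.0004  0.0001] wz 0.0138
4 [-0.0003  0.0004  0.0001] wz 0.0138
5 [-0.0003  0.0004  0.0001] wz 0.0138
6 [-0.0002  0.0004  0.0001] wz 0.0138
7 [-0.0002  0.0004  0.0001] wz 0.0138
[-0.2440547   0.28329132  0.14060753]
```

Call:
{"name": "jog_arm", "arguments": {
  "moves": [
    {"wx": 0,"wy": 0,"wz": 0.0139,"x": 0,"y": 0,"z": 0,"claw": -1},
    {"wx": 0,"wy": 0,"wz": 0.0139,"x": 0,"y": 0,"z": 0,"claw": -1},
    {"wx": 0,"wy": 0,"wz": 0.0139,"x": 0,"y": 0,"z": 0,"claw": -1},
    {"wx": 0,"wy": 0,"wz": 0.0139,"x": 0,"y": 0,"z": 0,"claw": -1},
    {"wx": 0,"wy": 0,"wz": 0.0139,"x": 0,"y": 0,"z": 0,"claw": -1},
    {"wx": 0,"wy": 0,"wz": 0.0139,"x": 0,"y": 0,"z": 0,"claw": -1},
    {"wx": 0,"wy": 0,"wz": 0.0139,"x": 0,"y": 0,"z": 0,"claw": -1},
    {"wx": 0,"wy": 0,"wz": 0.01,"x": 0,"y": 0,"z": 0,"claw": -1}
  ]
}}

```text
time_s: 21.12
tool_pos: [0.5198, -0.0359, 0.0761]
tcp_rot: [1.617, 2.692, -0.001]
ft_force: [-2.0, -1.6, 5.7]
opening: 0.121
grip_force: 60.4
```

Call:
{"name": "jog_arm", "arguments": {
  "moves": [
    {"wx": 0,"wy": 0,"wz": 0,"x": 0,"y": 0,"z": 0,"claw": -1},
    {"wx": 0,"wy": 0,"wz": 0,"x": 0,"y": 0,"z": 0,"claw": -1},
    {"wx": 0,"wy": 0,"wz": 0,"x": 0,"y": 0,"z": 0,"claw": -1},
    {"wx": 0,"wy": 0,"wz": 0,"x": 0,"y": 0,"z": 0,"claw": -1},
    {"wx": 0,"wy": 0,"wz": 0,"x": 0,"y": 0,"z": 0,"claw": -1},
    {"wx": 0,"wy": 0,"wz": 0,"x": 0,"y": 0,"z": 0,"claw": -1},
    {"wx": 0,"wy": 0,"wz": 0,"x": 0,"y": 0,"z": 0,"claw": -1},
    {"wx": 0,"wy": 0,"wz": 0,"x": 0,"y": 0,"z": 0,"claw": -1}
  ]
}}

```text
time_s: 21.78
tool_pos: [0.5198, -0.0359, 0.0761]
tcp_rot: [1.615, 2.693, -0.001]
ft_force: [-1.9, -3.2, 5.9]
opening: 0.124
grip_force: 60.4
```

```bash
python3 - <<'E'
from h import *
plan([.5203,-.0358,.076],117.4,1); print(arm.state()['moment'])
im=arm.snapshot('wrist');cv2.imwrite('pics/w7.png',cv2.resize(im[60:330,160:480],None,fx=2,fy=2,interpolation=cv2.INTER_CUBIC))
E
```

```text
at [ 0.5198 -0.0359  0.0761] yaw 118.1 dyaw -0.7 t 21.78 F [-1.9 -3.2  5.9] open 0.124 grip 60.4
tilt [ 0.04 -0.07]
0 [-0.0011  0.0033  0.0006] wz 0.0039
[-0.37012948  0.30457178  0.03739939]
```

View pics/w7.png

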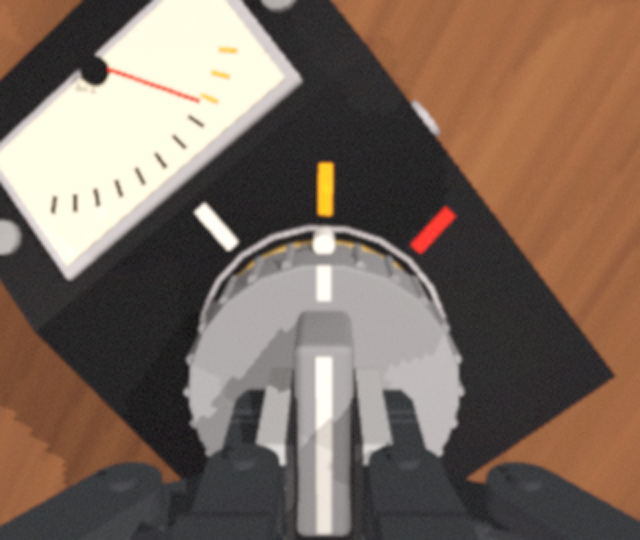

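The cap's pointer at (323,243) is in line with the amber mark at (325,190). The cap is down, still gripped with 60 N, and well short of the red mark. I'm handing the job in.

```bash
python3 -c "
from workcell import arm
print(arm.job_done())"
```

```text
the job is handed in; nothing more can be done
None
```

I handed the job in at about 22 s: the battery is flush in the well, and the cap is down on the turret, turned to the amber marks and still gripped at 60 N, but no verdict came back.

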